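# Put the can opener back in its foam pocket

### The arm

A 7-joint arm with a two-finger parallel gripper is mounted at the origin on the work surface. World frame = base frame: x ahead of the robot, y to its left, z up, the work surface at z = 0. Lengths are in m, angles in degrees, forces in N, time in s.
With the tool pointing down it reaches from about 0.425 to 1.025 m from the base axis. Payload 9.4 kg.
Tool frame: the origin (TCP) lies between the finger pads; the fingertips stand 14 mm ahead of it and the grasp point (between the pads) lies 5 mm behind it; z points along the fingers, x is the direction in which the jaws open and shut, and the axes are right-handed (so a half turn about z gives the same grasp; the last joint's range is limited). The gripper opens to 85 mm and grips with 20 to 120 N. Pads are 22 mm wide; open, the fingers measure 114 mm over their backs; the gripper's body (76 mm by 85 mm) begins 54 mm behind the grasp point. The pads swing forward as they close: fully open they stand 13 mm farther back than shut.
Start: joints at [69.23, 34.337, -0.143, 91.639, 0.103, 54.024, -4.572], TCP at [0.204, -0.696, 0.245] pointing down, gripper open.
Joint ranges: [-147.43, 147.43], [-19.82, 112.94], [-74.19, 73.91], [6.32, 146.72], [-59.91, 239.91], [6.04, 106.73], [-150.56, 150.56]. Speed limits (degrees/s): [127.2, 127.2, 172.46, 172.46, 180, 180, 180].

### API

Orientations are given as a 3x3 rotation matrix whose columns are the frame's x, y, z axes.
In Python, from workcell import env gives the robot as it stands. Calls block until the motion is done:
- env.movep(position, orientation): joint-space move of the TCP to a pose.
- env.move_linear(position, ori=None, v=0.15): straight line of the TCP; ori=None keeps the orientation; v is the mean speed in m/s.
- env.move_j(angles): joint-space move.
- env.set_gripper(opening, f_grip=None): finger opening in m; f_grip is the grip in N (None keeps the last); returns when the fingers have stopped.
- env.sleep(seconds).
- env.inverse_kinematics(position, orientation): joint angles nearest the present ones, or None.
- env.snapshot(name): name is "scene" or "top" or "wrist"; returns a dict with "image" (400x640x3 uint8, red, green, blue), "z_map" (400x640 float32, m along the optical axis (not along the pixel's ray), 0 where there is no reading), "camera_matrix" (3x3 intrinsics, pixels), "extrinsics" (4x4, takes a point from world to camera coordinates). Camera axes: x right, y down, z forward; pixel columns grow to the right and rows downward; lengths in m; the calibration is good to about 2 mm. A picture is of the moment at which its call begins.
A pose or a line that the arm cannot do raises env.Unreachable and nothing moves.
- env.job_done(): hands the job in, once; it reports no verdict.
Readings, each from a call of its own:
- env.current_clock(): time.
- env.current_qpos(): joint angles.
- env.current_qvel(): joint speeds.
- env.current_effort(): joint torques, N m.
- env.current_position(): TCP position.
- env.current_orientation(): TCP orientation.
- env.current_contact_force(): force on the tool from outside, world axes, zero at the start.
- env.current_ft_torque(): the same for the moment, N m.
- env.current_width(): finger opening in m.
Only numpy, scipy, OpenCV 4.12 (cv2) and the standard library are available. Lean on these libraries where they do the work, as an engineer would, in place of code of your own. Each camera call takes 0.05 s, during which the arm holds its last target. There are 200 camera calls.

### The job

The can opener belongs in its cut-out in the sloping foam, but somebody has left a spice jar standing in that cut-out. First take the jar out and stand it upright in the shallow steel tray, then lay the can opener in its cut-out, the way round that fits and key outwards, and press it fully home so that it lies flat on the cut-out's floor. Let go of both, and do not disturb the peeler in the foam, the mug or the bowl.

Things in the scene. Friction and masses are not known exactly. Their poses are not given: they have to be found in the camera images.
- foam: Dark grey die-cut foam slab, cut-out floors grey-blue, 216 x 200 x 26 mm, fixed on a steel stand, sloping 28.6 deg (top edge 137 mm above the worktop). Origin: centre of its underside. x up the slope (away from the robot), y to the left across it, z square out of the face. Face at z = 26, cut-out floors at z = 12 mm. Opener's cut-out on the +y half, peeler's on the -y half.
- seat (a point): On the floor of the opener's cut-out (14 mm deep), foam frame (45, 48, 12) mm, foam axes. When home, the opener's origin and axes coincide with it. Cut-out, from here: head part x -28 to 29, y -19 to 27 mm; notch for the nose above it; handle slot 35 mm wide down to x = -136. Play about 1.5 mm round the head, 2.5 mm beside the handles.
- bulge (a point): Midway between two springy rounded foam bulges, one in each side wall (+y, -y) of the head part of the opener's cut-out, each 3 mm out of the wall, 18 mm long; foam axes, 3 mm above the cut-out's floor. They grip the head: the opener does not sink home by its weight but needs a push of about 3 to 8 N square to the foam.
- opener: Can opener lying key up: two parallel black handles (30 mm wide together), steel head, small nose; all 16 mm thick, 174 mm long, 0.2 kg. Origin: underside below the key; x from handles to head, z up through the key. Handles x -134 to -24; head x -27 to 28, y -18 to 26; nose x 28 to 41, y -18 to -4 mm. Starts flat on the worktop.
- key (a point): Middle of the opener's black key, 40 mm above its underside, opener axes. The key is a fixed upright wing (does not turn): 36 mm long in x, 10 mm thick in y, from 26 to 52 mm above the underside. Grip it across y.
- nose (a point): Outer end of the opener's nose: opener frame (41, -11, 8) mm. It points up the slope when the opener is home.
- jar: Closed spice jar with steel cap, 40 mm diameter, 62 mm high, 0.12 kg. Origin: centre of its underside, z along its axis to the cap. Starts in the head part of the opener's cut-out, standing square to the foam (so leaning 28.6 deg), 48 mm of it out of the foam; lifts out freely.
- tray: Shallow open steel tray, fixed, 150 (x) x 130 (y) x 18 mm high, walls and floor 3 mm thick, empty. Origin: centre of its underside on the worktop, z up.
- peeler: Bystander: flat steel Y-shaped peeler, 137 mm long, 14 mm thick, home in its own cut-out, level with the foam's face. Origin: underside, near mid-length.
- mug: Bystander: white mug, 76 mm wide, 85 mm high, left of the foam. Origin: centre of its underside.
- bowl: Bystander: steel bowl, 130 mm wide, 55 mm high, right of the foam. Origin: centre of its underside.
Mind the look-alikes: they are no part of the job. There is more than one size of the opener; the one meant has the size given above. Of the things that look like the jar, the larger one is meant.

How it is judged (in metres and radians):
On the way, in this order (a step that is already met when the one before it is completed fails the run):
1. the jar stands upright in the tray, let go (x of jar in the frame of tray between -0.055 and 0.055 m and y of jar in the frame of tray between -0.045 and 0.045 m and z of jar in the frame of tray below 0.008 m and angle between jar's own z axis and vertical below 0.12 rad and contact force between the fingers and jar below 0.2 N), for 0.2 s.
2. the can opener is fully home in its cut-out (distance between opener and seat below 0.0045 m and z of opener in the frame of foam below 0.0145 m and angle between the z axis of opener and the z axis of foam, either way round below 0.05 rad and angle between the x axis of opener and the x axis of foam, either way round below 0.07 rad and x of nose in the frame of foam above 0.06 m), for 0.2 s.
At the end, for the whole second after the job is handed in: Jar upright (7 deg) on the tray floor, inside the rim. Can opener in its cut-out, nose up the slope: origin within 4.5 mm of the seat, underside under 2.5 mm above the cut-out floor, flat within 3 deg, in line within 4 deg. Both at rest and let go (all of step 2 and x of jar in the frame of tray between -0.055 and 0.055 m and y of jar in the frame of tray between -0.045 and 0.045 m and z of jar in the frame of tray below 0.008 m and angle between jar's own z axis and vertical below 0.12 rad and linear speed of each of jar, opener below 0.02 m/s); the robot touches nothing.
It fails at once if the peeler is moved more than 10 mm (distance of peeler from where it was at the start of the episode above 0.01 m).
It fails at once if the mug is moved more than 30 mm or tipped (distance of mug from where it was at the start of the episode above 0.03 m or angle between mug's own z axis and vertical above 0.4 rad).
It fails at once if the bowl is moved more than 30 mm (distance of bowl from where it was at the start of the episode above 0.03 m).
It also fails if it takes over 61 s, if anything falls off the work surface, if the arm or the gripper's body presses on something with over 40 N, if the wrist force passes 120 N, or if a joint passes its speed limit or range.

## Working session

There is one attempt and no reset: what is moved stays moved. The work goes in short steps, each a Python script; the robot and the scene stay as the last script left them, time stands still between calls to the robot, and variables do not carry over. Pictures are saved under pics/ and viewed, about 8 in all and at most 12, crops included, and the job is handed in when it is done.

```bash
ls; mkdir -p pics; cat > h.py <<'E'
import numpy as np, cv2
from workcell import env
def snap(n,f=None):
    s=env.snapshot(n)
    if f: cv2.imwrite(f'pics/{f}.png',s['image'][:,:,::-1])
    np.savez(f'pics/{f or n}.npz',**s)
    return s
def cloud(s):
    K=s['camera_matrix'];E=s['extrinsics'];z=s['z_map']
    v,u=np.mgrid[:z.shape[0],:z.shape[1]]
    P=np.stack([(u-K[0,2])/K[0,0]*z,(v-K[1,2])/K[1,1]*z,z],-1)
    W=(P-E[:3,3])@E[:3,:3]
    W[z==0]=np.nan
    return W
E
python3 - <<'E'
from h import *
for n in('scene','top'):
    s=snap(n,n+'0'); print(n,s['camera_matrix'].tolist(),s['extrinsics'].round(3).tolist())
print(env.current_clock(),env.current_position(),env.current_orientation())
E
```

```text
pics
scene [[438.71023868630016, 0.0, 316.35342679750846], [0.0, 438.71023868630016, 195.88682015917794], [0.0, 0.0, 1.0]] [[-0.744, 0.668, -0.007, 0.376], [0.461, 0.506, -0.73, -0.235], [-0.484, -0.546, -0.684, 1.472], [0.0, 0.0, 0.0, 1.0]]
top [[440.55273544546014, 0.0, 328.28496814053335], [0.0, 440.55273544546014, 203.3217551495548], [0.0, 0.0, 1.0]] [[0.032, -0.999, -0.0, 0.039], [-0.978, -0.031, -0.207, 0.575], [0.207, 0.007, -0.978, 1.307], [0.0, 0.0, 0.0, 1.0]]
0.1 [ 0.20425642 -0.69521214  0.24448119] [[ 2.81933860e-01 -9.59433702e-01 -5.20145347e-04]
 [-9.59432787e-01 -2.81934312e-01  1.33074313e-03]
 [-1.42340663e-03  1.23862953e-04 -9.99998979e-01]]
```

View pics/scene0.png

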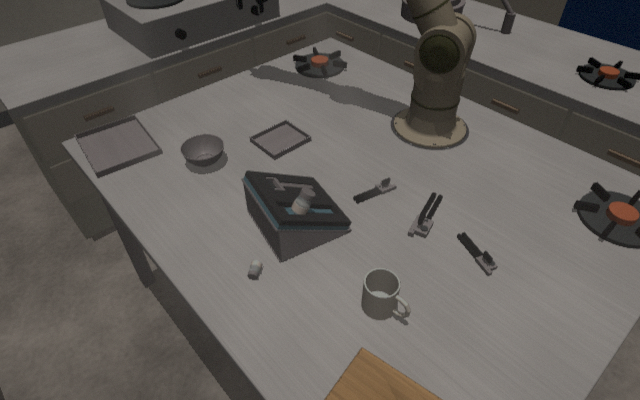

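View pics/top0.png

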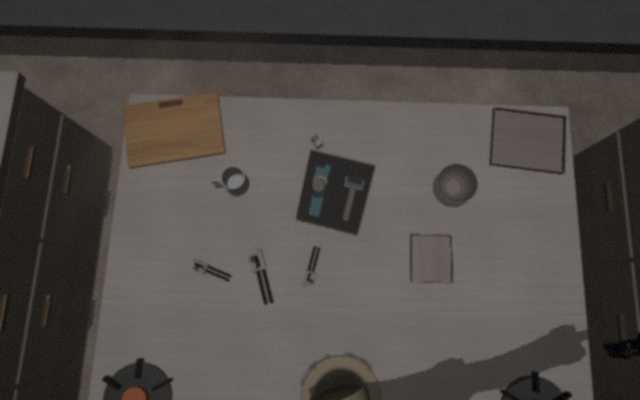

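```bash
cat > m.py <<'E'
from h import *
def load(f): return dict(np.load(f'pics/{f}.npz'))
def foam(s,roi):
    W=cloud(s); u0,v0,u1,v1=roi
    R=W[v0:v1,u0:u1].reshape(-1,3); C=s['image'][v0:v1,u0:u1].reshape(-1,3).astype(int)
    ok=np.isfinite(R[:,2])&(R[:,2]>.03); R=R[ok];C=C[ok]
    rng=np.random.default_rng(0);best=0
    for _ in range(500):
        p=R[rng.choice(len(R),3,0)];n=np.cross(p[1]-p[0],p[2]-p[0]);
        if np.linalg.norm(n)<1e-6: continue
        n/=np.linalg.norm(n)
        if abs(abs(n[2])-np.cos(np.radians(28.6)))>.05: continue
        i=abs((R-p[0])@n)<.003
        if i.sum()>best: best=i.sum();I=i
    c=R[I].mean(0);n=np.linalg.svd(R[I]-c)[2][2];n*=np.sign(n[2])
    return c,n,R[I]
if __name__=='__main__':
    s=load('top0');W=cloud(s)
    c,n,P=foam(s,(285,140,385,245))
    print('n',n,'tilt',np.degrees(np.arccos(n[2])),len(P))
    # basis on plane
    ex=-n*n[2];ex[2]+=1;ex/=np.linalg.norm(ex);ey=np.cross(n,ex)
    q=np.c_[(P-c)@ex,(P-c)@ey].astype(np.float32)
    r=cv2.minAreaRect(q*1000);print('rect mm',r)
    cc=c+ex*r[0][0]/1e3+ey*r[0][1]/1e3
    print('face centre',cc,'ex',ex,'yaw',np.degrees(np.arctan2(ex[1],ex[0])), 'origin',cc-.026*n)
    for nm,(a,b,d,e) in dict(tray=(400,222,465,295),bigtray=(480,100,575,180),A=(185,250,240,290),B=(245,243,280,312),C=(297,238,330,292),jar2=(308,132,328,152)).items():
        w=W[b:e,a:d].reshape(-1,3);w=w[np.isfinite(w[:,2])&(w[:,2]>.007)]
        if len(w)<4: print(nm,len(w));continue
        r=cv2.minAreaRect((w[:,:2]*1000).astype(np.float32))
        print(nm,len(w),'rect',np.round(r[0],1),np.round(r[1],1),round(r[2],1),'zmax',w[:,2].max().round(3), 'highpt',w[w[:,2]>w[:,2].max()-.012].mean(0).round(3))
    im=s['image'];cr=im[135:315,180:480];cv2.imwrite('pics/c0.png',cv2.convertScaleAbs(cv2.resize(cr,None,fx=2.6,fy=2.6,interpolation=3)[:,:,::-1],alpha=1.8))
E
python3 m.py
```

```text
n [-0.47304696  0.1006625   0.87526775] tilt 28.923320154639693 2650
rect mm ((-3.0431747436523438, 6.1112518310546875), (200.10536193847656, 217.54786682128906), 89.59992218017578)
face centre [0.6007707  0.04042426 0.08581942] ex [ 0.85609934 -0.18217451  0.48363867] yaw -12.013124856525586 origin [0.61306992 0.03780704 0.06306245]
tray 493 rect [ 418.9 -272.9] [200.1 217.5] 89.5 zmax 0.025 highpt [ 0.417 -0.27   0.018]
bigtray 1173 rect [ 810.9 -586. ] [292.2 261.8] 87.9 zmax 0.031 highpt [ 0.819 -0.598  0.022]
A 347 rect [363.6 415.5] [155.1 118.5] 84.4 zmax 0.044 highpt [0.373 0.449 0.038]
B 603 rect [345.6 255.2] [209.  101.9] 1.6 zmax 0.058 highpt [0.391 0.27  0.052]
C 317 rect [386.   99.2] [146.6  90.3] 8.3 zmax 0.044 highpt [0.347 0.111 0.038]
jar2 126 rect [773.4 102.3] [107.4  56.8] 2.2 zmax 0.128 highpt [0.723 0.106 0.119]
```

View pics/c0.png

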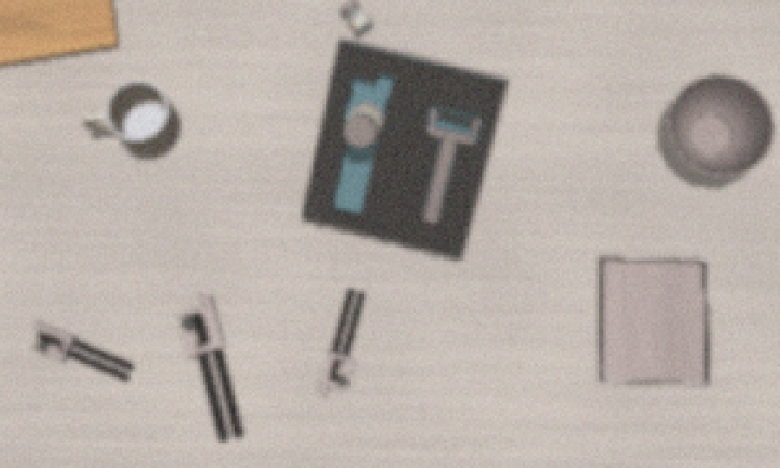

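```bash
cat >> h.py <<'E'
def Rfoam(yaw,tilt=28.6):
    y,t=np.radians([yaw,tilt]);c,s=np.cos,np.sin
    return np.array([[c(y),-s(y),0],[s(y),c(y),0],[0,0,1]])@np.array([[c(t),0,-s(t)],[0,1,0],[s(t),0,c(t)]])
FLIP=np.diag([1.,-1,-1])
def Rtool(RF,ax):  # tool z=-n; jaws along foam dir ax (2-vector)
    x=RF[:,0]*ax[0]+RF[:,1]*ax[1]; z=-RF[:,2]; return np.c_[x,np.cross(z,x),z]
E
python3 - <<'E'
from m import *
s=load('top0');W=cloud(s)
RF=Rfoam(-12.2);O=np.array([.6131,.0378,.0631])
L=((W-O)@RF)[140:245,285:385].reshape(-1,3)
j=L[(L[:,2]>.06)&(abs(L[:,0])<.11)&(abs(L[:,1])<.1)];print(len(j),'top z pct',np.nanpercentile(j[:,2],[50,80,95]))
t=j[j[:,2]>.068]; print('cap', t.mean(0), t.min(0),t.max(0))
J=t.mean(0)
for ax in((1,0),(-1,0),(0,1),(0,-1)):
    R=Rtool(RF,ax)
    for z in(.05,.19): print(ax,z,env.inverse_kinematics(O+RF@[J[0],J[1],z],R))
E
```

```text
129 top z pct [0.07477706 0.0765231  0.07847648]
cap [0.02573927 0.04791613 0.07456578] [0.00739375 0.03078624 0.06807569] [0.0440138  0.06530171 0.08124163]
(1, 0) 0.05 [  20.04232519   49.11838943  -63.10279658  127.20830367   98.77965673
   58.12454227 -120.2125033 ]
(1, 0) 0.19 [ -22.04516769   18.30256957   -4.05790955  131.15265435   69.28815103
   19.66673902 -102.13728194]
(-1, 0) 0.05 [ 20.04232519  49.11838943 -63.10279658 127.20830367  98.77965673
  58.12454227  59.7874967 ]
(-1, 0) 0.19 [  7.08046971  22.71141991 -42.27484219 129.48200766  76.35042527
  34.86436645  71.54212589]
(0, 1) 0.05 [ 20.04232519  49.11838943 -63.10279658 127.20830367  98.77965673
  58.12454227 -30.2125033 ]
(0, 1) 0.19 [-30.20241748  18.30682889   6.43500284 131.6349022   65.99254309
  16.02948659  -8.7862464 ]
(0, -1) 0.05 [-19.94553177  34.18651685  -0.57910016 129.6873707  118.66751673
  17.44628029 120.98618322]
(0, -1) 0.19 [-62.11373088  25.81443354  52.4482462  133.24375828 -56.4198217
   7.90579313 -64.79112413]
```

```bash
cat >> h.py <<'E'
def ray(s,u,v):
    K=s['camera_matrix'];E=s['extrinsics']
    d=E[:3,:3].T@np.array([(u-K[0,2])/K[0,0],(v-K[1,2])/K[1,1],1]); return -E[:3,:3].T@E[:3,3],d
def onplane(s,u,v,p,n):
    c,d=ray(s,u,v); return c+d*((p-c)@n/(d@n))
E
python3 - <<'E'
from m import *
s=load('top0');RF=Rfoam(-12.2);O=np.array([.6131,.0378,.0631]);n=RF[:,2]
im=s['image'].astype(int)
print(ray(s,0,0)[0])
for u,v in((310.8,150.4),(375.4,165.8),(357.7,235),(296.5,219.6)):
    print('corner',((onplane(s,u,v,O+.026*n,n)-O)@RF*1000).round(1))
b=(im[...,2]-im[...,0]>25).astype(np.uint8);b[:140]=0;b[245:]=0;b[:,:285]=0;b[:,385:]=0
k,l,st,ce=cv2.connectedComponentsWithStats(b)
for i in range(1,k):
  if st[i,4]>20:
    v,u=np.where(l==i);P=np.array([(onplane(s,a,c,O+.012*n,n)-O)@RF for a,c in zip(u,v)])*1000
    print(st[i],P.min(0).round(),P.max(0).round())
# planes
W=cloud(s)[140:245,285:385];L=(W-O)@RF*1000
print('plane residual by x', [ (x,np.nanmedian(L[...,2][(abs(L[...,0]-x)<10)&(abs(L[...,1]+80)<15)]).round(1)) for x in range(-100,101,40)])
print('cap px depth', [ (x,) for x in ()])
g=cv2.cvtColor(s['image'],cv2.COLOR_RGB2GRAY)
print((L[30:75:3,25:50:3,2]).round(0))
E
```

```text
[0.29025681 0.04796784 1.39753987]
corner [111.8  96.5  26. ]
corner [ 111.8 -101.9   26. ]
corner [-113.9 -101.6   26. ]
corner [-113.    96.2   26. ]
plane residual by x [(-100, np.float64(26.7)), (-60, np.float64(25.7)), (-20, np.float64(27.2)), (20, np.float64(26.7)), (60, np.float64(24.8)), (100, np.float64(3.2))]
cap px depth []
[[23. 28. 11. 13. 12. 15. 10. 28. 24.]
 [30. 29. 14. 12. 13.  6.  7. 26. 27.]
 [25. 17. 10. 38. 38. 21. 21. 22. 23.]
 [28. 11. 62. 63. 55. 40. 24. 25. 27.]
 [24. 75. 77. 72. 78. 46. 25. 25. 26.]
 [30. 72. 73. 80. 75. 49. 24. 21. 24.]
 [27. 77. 78. 75. 77. 30. 23. 26. 27.]
 [27. 15. 12. 75. 15. 23. 32. 23. 25.]
 [29.  9. 15.  9. 13. 30. 28. 25. 23.]
 [26. 13. 10. 14.  6. 26. 27. 29. 32.]
 [24. 11. 13.  9. nan 27. 23. 25. 24.]
 [24.  9. 12. 12. 30. 28. 28. 26. 26.]
 [11. 12. 13. 12. 25. 28. 30. 26. 29.]
 [nan 11. 13. 12. 26. 29. 25. 29. 28.]
 [16. 12.  7. 11. 24. 23. 30. 25. 21.]]
```

```bash
python3 - <<'E'
from m import *
RF=Rfoam(-12.2);O=np.array([.6131,.0378,.0631])
q=None
for z in(.25,.22,.19):
  for x in(0.03,0.0):
    q=env.inverse_kinematics(O+RF@[x,.03,z],Rtool(RF,(0,1)))
    print(z,x,q)
    if q is not None: break
  if q is not None: break
env.movep(O+RF@[x,.03,z],Rtool(RF,(0,1)))
s=snap('wrist','w1');print(env.current_clock(),env.current_qpos(),s['extrinsics'].round(3).tolist(),s['camera_matrix'][0])
cv2.imwrite('pics/w1b.png',cv2.convertScaleAbs(s['image'][:,:,::-1],alpha=1.8))
print(env.current_position(),env.current_contact_force())
E
```

```text
0.25 0.03 [ 24.37035652  19.86481938 -62.54683186 128.42183515  67.25998703
  41.30415551  -8.67325949]
3.125 [ 24.40684715  19.88155958 -62.50938124 128.40789614  67.25430648
  41.31073487  -8.67292949] [[0.214, 0.977, -0.0, -0.198], [0.668, -0.146, 0.729, -0.52], [0.713, -0.156, -0.684, -0.013], [0.0, 0.0, 0.0, 1.0]] [348.29242549   0.         319.50523976]
[0.52844875 0.08620089 0.29683828] [ 0.18602222 -0.26331934  0.40671846]
```

View pics/w1b.png

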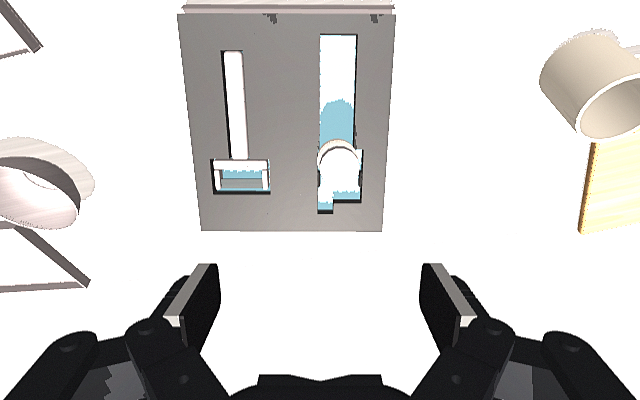

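```bash
cat > w.py <<'E'
from m import *
def pnp(s):
    g=cv2.cvtColor(s['image'],cv2.COLOR_RGB2GRAY)
    sat=s['image'].astype(int);sat=sat.max(2)-sat.min(2)
    W=cloud(s)
    b=((g<125)&(g>55)&(sat<18)).astype(np.uint8);b[245:]=0;b[:,:150]=0;b[:,430:]=0
    b=cv2.morphologyEx(b,cv2.MORPH_OPEN,np.ones((5,5)))
    cs,_=cv2.findContours(b,0,2);c=max(cs,key=cv2.contourArea)
    hull=cv2.convexHull(c)
    ap=cv2.approxPolyDP(hull,8,True)[:,0].astype(float);print('hull',ap.tolist())
    return b,ap
if __name__=='__main__':
    s=load('w1');g=cv2.cvtColor(s['image'],cv2.COLOR_RGB2GRAY)
    print(g[5:25,250].tolist(),g[120,170:200].tolist(),g[120,380:400].tolist(),g[222:240,260].tolist(), g[100:220:10,340])
    pnp(s)
    W=cloud(s);RF=Rfoam(-12.2);O=np.array([.6131,.0378,.0631]);L=(W-O)@RF*1000
    m=(L[...,2]>66)&(L[...,2]<85)&(abs(L[...,0])<110)&(abs(L[...,1])<100)
    v,u=np.where(m);print('cap',L[m].mean(0),L[m].min(0),L[m].max(0),len(u),u.min(),u.max(),v.min(),v.max())
    f=(abs(L[...,2]-26)<7)&(abs(L[...,0])<130)&(abs(L[...,1])<120)
    A=L[f];k=np.linalg.lstsq(np.c_[A[:,:2],np.ones(len(A))],A[:,2],rcond=None)[0];print('plane fit slopes deg',np.degrees(k[:2]),k[2])
E
python3 w.py
```

```text
[74, 74, 75, 80, 104, 109, 105, 109, 91, 79, 78, 79, 80, 79, 80, 79, 79, 78, 78, 80] [228, 227, 227, 224, 226, 225, 226, 226, 226, 228, 229, 230, 231, 232, 232, 232, 234, 249, 152, 59, 73, 77, 76, 75, 77, 75, 77, 77, 77, 76] [81, 82, 82, 82, 81, 80, 82, 79, 65, 164, 245, 232, 229, 229, 229, 229, 229, 229, 229, 228] [91, 92, 91, 92, 92, 91, 93, 92, 83, 106, 225, 232, 228, 228, 227, 226, 226, 228] [102 107 105 108 134 199 195 199 198 189  17  97]
hull [[391.0, 5.0], [381.0, 231.0], [202.0, 230.0], [183.0, 5.0]]
cap [21.80237595 47.22462478 72.9372755 ] [ 4.60642611 29.24971585 66.07505401] [40.57014194 65.33583742 75.93714534] 1282 319 359 147 187
plane fit slopes deg [-0.03533009 -0.08720628] 24.634017125865295
```

```bash
python3 - <<'E'
from w import *
s=load('w1');RF=Rfoam(-12.2);O=np.array([.6131,.0378,.0631])-.0014*Rfoam(-12.2)[:,2];n=RF[:,2]
for nm,u,v in(('far108',290,231.3),('near-108',290,13.5),('near?',290,8.5),('right+100',388.7,120),('left-100',188.4,120),('left-100',200,220),('right+100',383,220),('notch88',325,213),('headfar74',347,203.5),('head-y29',316.5,195),('head+y75',362.5,185),('slotend-91',338,34),('slot-y',319.5,80),('slot+y',356.5,80)):
    print(nm,((onplane(s,u,v,O+.026*n,n)-O)@RF*1000).round(1))
W=cloud(s);L=(W-O)@RF*1000
print(L[0:30:2,260].round(0).tolist());print(L[224:238:2,260].round(0).tolist())
cv2.imwrite('pics/w1c.png',cv2.resize(s['image'][130:240,295:385,::-1],None,fx=5.4,fy=5.4,interpolation=cv2.INTER_CUBIC))
E
```

```text
far108 [106.   -3.1  26. ]
near-108 [-109.6    3.1   26. ]
near? [-113.6    3.2   26. ]
right+100 [-14.3  98.5  26. ]
left-100 [ -14.7 -100.8   26. ]
left-100 [  92.5 -100.9   26. ]
right+100 [92.8 98.7 26. ]
notch88 [84.5 35.5 26. ]
headfar74 [73.6 59.1 26. ]
head-y29 [64.  26.4 26. ]
head+y75 [53.  74.9 26. ]
slotend-91 [-92.4  47.   26. ]
slot-y [-52.2  29.8  26. ]
slot+y [-52.1  65.3  26. ]
[[-126.0, -28.0, -1.0], [-125.0, -28.0, -4.0], [-123.0, -28.0, -3.0], [-120.0, -28.0, 1.0], [-118.0, -27.0, 6.0], [-116.0, -27.0, 6.0], [-114.0, -27.0, 5.0], [-109.0, -24.0, 28.0], [-107.0, -24.0, 27.0], [-106.0, -24.0, 27.0], [-104.0, -25.0, 26.0], [-103.0, -24.0, 27.0], [-101.0, -25.0, 24.0], [-99.0, -25.0, 26.0], [-98.0, -25.0, 25.0]]
[[97.0, -35.0, 28.0], [99.0, -36.0, 26.0], [102.0, -36.0, 26.0], [105.0, -36.0, 26.0], [199.0, -75.0, -180.0], [203.0, -76.0, -182.0], [209.0, -77.0, -186.0]]
```

View pics/w1c.png

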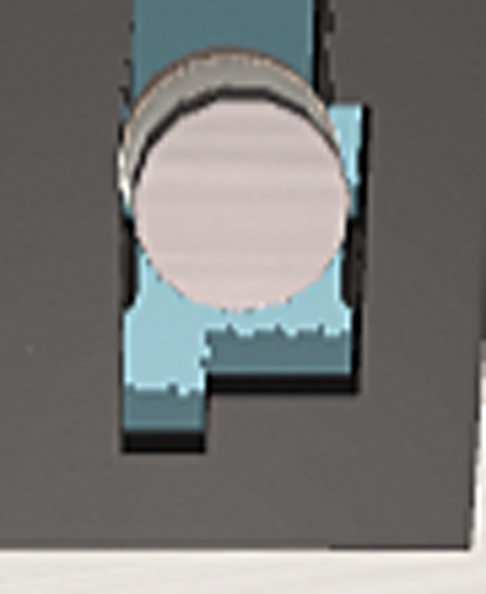

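```bash
cat >> h.py <<'E'
RF=Rfoam(-12.2);n=RF[:,2]
O=np.array([.6131,.0378,.0631])+RF@[-.0015,-.0007,-.0014]
E
python3 - <<'E'
from w import *
from h import RF,O,n
s=load('w1')
print(((ray(s,0,0)[0]-O)@RF*1000).round())
for u,v in((339.4,167.6),(339.4,187.5),(319.5,167),(359.7,167)): print(((onplane(s,u,v,O+.074*n,n)-O)@RF*1000).round(1))
# opener from top view: dark / height
t=load('top0');im=t['image'][240:315,240:285].astype(int);W=cloud(t)[240:315,240:285]
print(im.max(2)[::6,::3])
J=[.0258,.0475]
for ax in((1,0),(-1,0),(0,1),(0,-1)):
  for z in (.052,.12,.18): print(ax,z,env.inverse_kinematics(O+RF@[.03,.048,z-.005],Rtool(RF,ax)))
E
```

```text
[-49.  31. 379.]
[24.1 48.3 74. ]
[42.8 48.5 74. ]
[23.5 30.4 74. ]
[23.6 66.4 74. ]
[[111 111 108 108 110 111 109 108 109 114 110 109 111 113 109]
 [110 111 110 112 109 111 110 106 111 111 110 111 113 112 109]
 [112 114 113 110 109 105  97  91 109 112 110 113 111 112 111]
 [112 112 113  95  50  30  71 106 101 108 110 111 110 113 111]
 [110 110 113 104 106  87  35  97  99 108 109 114 110 110 111]
 [112 113 113 110 107  93  74  68  45 111 111 115 115 116 112]
 [114 112 113 113 113 110  39  70  41  79 113 117 113 115 114]
 [112 115 111 112 113 114  77  41  73  42 109 114 113 113 111]
 [111 113 114 112 112 116 108  41  72  42  79 114 114 115 115]
 [114 113 113 111 113 114 109  77  43  75  46 106 110 113 111]
 [112 109 107 111 108 113 110 110  39  73  35  77 110 113 116]
 [111 111 109 113 114 114 111 115 110 111 114 111 111 114 112]
 [111 110 111 111 110 111 110 110 111 109 114 109 111 111 111]]
(1, 0) 0.052 [  11.35120325   41.88684478  -46.47411783  127.29770715  100.25066703
   44.38196823 -124.44993304]
(1, 0) 0.12 [  10.50037809   33.40440874  -46.36356987  128.79974677   90.8280141
[... 317 characters left out ...]
1  90.80390161
  49.10610902  62.23585355]
(-1, 0) 0.18 [ 21.50322514  32.87461836 -65.1602543  128.56442354  82.23834311
  50.08908746  67.8318294 ]
(0, 1) 0.052 [  7.06587052  39.61862767 -39.54412432 127.55407997 101.25104068
  39.45877357 -36.62019877]
(0, 1) 0.12 [ 12.08275661  34.24946526 -48.90121199 128.7116845   90.79174497
  42.16349721 -28.80971837]
(0, 1) 0.18 [ 16.09414201  28.73608276 -55.52875485 128.82219827  81.0952765
  43.08357002 -21.61727871]
(0, -1) 0.052 [-34.14756777  36.57204627  20.79503331 130.1900929  165.27082667
   9.9315167   72.99518302]
(0, -1) 0.12 [-28.6619983   27.27959498   9.00225057 131.21620538 101.92588972
  11.55635824 136.54280821]
(0, -1) 0.18 None
```

```bash
cat > g1.py <<'E'
from w import *
from h import RF,O,n
t=load('top0')
T=onplane(t,431.7,258.3,np.array([0,0,.015]),np.array([0,0,1.]));print('tray',T)
env.move_linear(O+RF@[.0255,.0483,.12],Rtool(RF,(0,1)),v=.25)
env.move_linear(O+RF@[.0255,.0483,.043],v=.12)
print('f',env.current_contact_force(),(env.current_position()-O)@RF)
env.set_gripper(0,40);print('w',env.current_width())
env.move_linear(O+RF@[.0255,.0483,.13],v=.15)
print('w',env.current_width(),env.current_clock(),env.current_contact_force(),env.current_qpos())
for yaw in range(0,360,30):
    a=np.radians(yaw);R=np.c_[[np.cos(a),np.sin(a),0],[np.sin(a),-np.cos(a),0],[0,0,-1]]
    q=env.inverse_kinematics([T[0],T[1],.15],R);q2=env.inverse_kinematics([T[0],T[1],.036],R)
    print(yaw,None if q is None else (q.round(),abs(q-env.current_qpos()).max().round()) if hasattr(q,'round') else q, q2 is not None)
s=snap('scene','s1')
E
python3 g1.py
```

```text
tray [ 0.41800209 -0.27125271  0.015     ]
f [-0.20392535 -0.16472078  0.70248266] [0.02581    0.04848538 0.04386474]
w 0.0381850731658188
w 0.03821172574648639 5.8333 [ 0.39974876 -0.98105545 -1.79978212] [ 14.81685019  34.30047116 -54.02950099 129.22690423  89.05728785
  45.04866215 -27.86171317]
0 (array([ 63.,  36., -53., 124.,  45.,  42., -21.]), np.float64(48.0)) True
30 (array([ 63.,  37., -54., 124.,  46.,  42.,   8.]), np.float64(48.0)) True
60 (array([ 66.,  39., -58., 124.,  49.,  45.,  35.]), np.float64(63.0)) True
90 (array([ 64.,  37., -56., 124.,  47.,  43.,  67.]), np.float64(95.0)) True
120 (array([ 68.,  41., -63., 124.,  51.,  48.,  92.]), np.float64(120.0)) True
150 (array([ 71.,  44., -69., 123.,  55.,  53., 119.]), np.float64(146.0)) True
180 (array([  12.,   29.,   21.,  127.,  -22.,   28., -130.]), np.float64(111.0)) True
210 (array([  27.,   27.,   -0.,  126.,    0.,   27., -124.]), np.float64(96.0)) True
240 (array([  34.,   28.,  -11.,  126.,   11.,   28., -105.]), np.float64(78.0)) True
270 (array([  59.,   34.,  -47.,  124.,   41.,   39., -107.]), np.float64(79.0)) True
300 (array([ 60.,  35., -49., 124.,  42.,  40., -78.]), np.float64(50.0)) True
330 (array([ 61.,  35., -50., 124.,  43.,  40., -49.]), np.float64(46.0)) True
```

```bash
cat > g2.py <<'E'
from h import *
T=np.array([.418,-.2712]);R=np.diag([1.,-1,-1])
env.movep([*T,.16],R)
s=snap('wrist','w2');cv2.imwrite('pics/w2b.png',s['image'][:,:,::-1])
env.move_linear([*T,.05],v=.2)
f0=env.current_contact_force()
for z in np.arange(.044,.028,-.0015):
    env.move_linear([*T,z],v=.03)
    f=env.current_contact_force()-f0
    if f[2]>2: break
print('z',z,env.current_position(),f,env.current_clock())
env.set_gripper(.085);
env.move_linear([*T,.16],v=.25)
print(env.current_clock(),env.current_qpos())
snap('scene','s2')
s=snap('wrist','w3');cv2.imwrite('pics/w3b.png',np.vstack([cv2.resize(s['image'],(480,300)),cv2.resize(load('w2')['image'],(480,300))])[:,:,::-1]) if 0 else None
W=cloud(s);m=(abs(W[...,0]-T[0])<.08)&(abs(W[...,1]-T[1])<.075)&(W[...,2]>.055)&(W[...,2]<.08);print('cap',W[m].mean(0),W[m].min(0),W[m].max(0),m.sum())
print('top z pct',np.percentile(W[m][:,2],[10,50,90]))
E
python3 g2.py
```

```text
z 0.03349999999999999 [ 0.4180921  -0.27153902  0.03377374] [-0.32416245 -1.71658406  5.40208064] 10.2167
11.4 [ 62.81757211  35.12623178 -52.71290096 123.47989508  43.10339504
  42.1194262  -19.03145252]
cap [ 0.41830544 -0.27006838  0.0638036 ] [ 0.40026789 -0.28978005  0.05511887] [ 0.43655523 -0.25326798  0.06614142] 2209
top z pct [0.06300431 0.06411791 0.06490861]
```

View pics/w3.png

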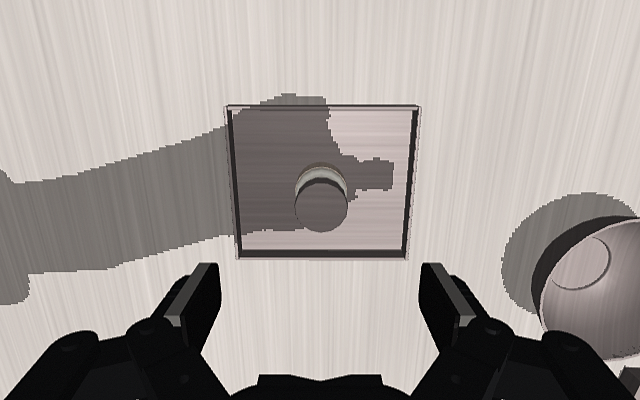

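```bash
cat > g3.py <<'E'
from h import *
a=np.radians(14);R=np.c_[[-np.sin(a),np.cos(a),0],[np.cos(a),np.sin(a),0],[0,0,-1.]]
p=[.375,.265,.22]
q=env.inverse_kinematics(p,R);print(q)
env.move_linear([.418,-.2712,.22],v=.25)
env.movep(p,R);print(env.current_clock(),env.current_qpos())
s=snap('wrist','w4');print(s['camera_matrix'][0],ray(s,0,0)[0])
W=cloud(s);m=(np.hypot(W[...,0]-.391,W[...,1]-.27)<.06)&(W[...,2]>.035)&(W[...,2]<.07)
v,u=np.where(m);print(m.sum(),u.min(),u.max(),v.min(),v.max());P=W[m];print(P.mean(0),np.percentile(P[:,2],[50,95]))
print('rect',cv2.minAreaRect((P[:,:2]*1e3).astype(np.float32)))
E
python3 g3.py
```

```text
[  6.74613694  34.08772426 -71.18427671 124.35589755  42.3652154
  51.93193608  13.75863694]
13.8333 [  7.44300136  34.9533451  -72.60895593 124.33203985  43.28207338
  52.90575875  12.61122406]
[348.29242549   0.         319.50523976] [0.29774299 0.24553389 0.34764418]
431 315 327 171 211
[0.38762715 0.26870185 0.04937013] [0.05020619 0.05173291]
rect ((389.4076843261719, 269.1952819824219), (35.13076400756836, 9.934669494628906), 17.59527015686035)
```

View pics/w4.png

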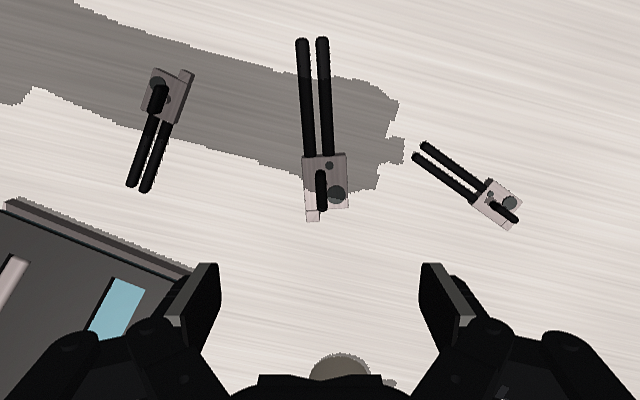

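```bash
cat > g4.py <<'E'
from h import *
a=np.radians(17.6);R=np.c_[[-np.sin(a),np.cos(a),0],[np.cos(a),np.sin(a),0],[0,0,-1.]]
K=np.array([.3894,.2692])
q=np.array(env.current_qpos());q[0]-=28;q[2]+=33;env.move_j(q);print(env.current_position(),env.current_orientation()[:,2])
env.movep([*K,.15],R);print(env.current_qpos())
print('at grasp',env.inverse_kinematics([*K,.036],R))
env.move_linear([*K,.036],v=.15)
print(env.current_contact_force(),env.current_position())
env.set_gripper(0,100);print('w',env.current_width())
f0=env.current_contact_force()
env.move_linear([*K,.16],v=.15)
print('w',env.current_width(),env.current_contact_force()-f0,env.current_ft_torque(),env.current_qpos(),env.current_clock())
S=O+RF@[.045,.048,.012]
Rt=Rtool(RF,(0,1))
for z in(.036,.06,.1): print(env.inverse_kinematics(S+RF@[0,0,z],Rt))
E
python3 g4.py
```

```text
[0.39031513 0.23701422 0.14273796] [ 0.03835295 -0.31855445 -0.94712835]
[ -8.21129271  32.64057595 -46.882111   127.13119406  41.3429245
  36.81837011  21.91306081]
at grasp [-20.69090952  41.70104732 -30.26856597 131.48626275  61.94551032
  22.33147447   3.31218448]
[-0.00898967  0.55456261  0.24014904] [0.38917904 0.26988412 0.03611925]
w 0.008567043383474677
w 0.008729839701827691 [-0.92494428  1.24718916 -7.63004936] [-0.01440523 -0.08947436 -0.04058097] [ -7.73749807  31.88041178 -47.59654895 126.6859233   39.72822194
  37.58631457  23.54556899] 17.5333
[-17.90227808  34.0958096   -1.90777138 127.52103822 112.50930546
  16.8480577  -51.39731963]
[-20.2838492   31.5024521    0.48900715 128.27535497 107.05475631
  15.17295623 -46.55693937]
[-17.92641886  27.09215507  -4.47505802 128.80014433  91.16470534
  17.43046986 -31.08313411]
```

```bash
cat > g5.py <<'E'
from h import *
S=O+RF@[.045,.048,.012];Rt=Rtool(RF,(0,1))
env.move_linear([.3894,.2692,.22],v=.2)
for z in(.13,.11,.09):
    if env.inverse_kinematics(S+RF@[0,0,z],Rt) is not None: break
print(z);env.movep(S+RF@[0,0,z],Rt)
print(env.current_qpos(),env.current_clock(),(env.current_position()-S)@RF, (env.current_orientation().T@Rt).round(3).tolist())
s=snap('wrist','w5')
for nm,s in(('wrist',s),('top',snap('top','t5'))):
    L=(cloud(s)-S)@RF*1e3; zo=1e3*z-36
    m=(L[...,2]>zo-5)&(L[...,2]<zo+22)&(abs(L[...,0]+80)<60)&(abs(L[...,1])<30)
    A=L[m];print(nm,'handles',len(A))
    if len(A)>20:
        k=np.linalg.lstsq(np.c_[A[:,:2],np.ones(len(A))],A[:,2],rcond=None)[0];print('slopes deg',np.degrees(k[:2]),k[2],'rect',cv2.minAreaRect(A[:,:2].astype(np.float32)),'zmed',np.median(A[:,2])-zo,A.min(0),A.max(0))
E
python3 g5.py
```

```text
0.13
[-12.5404622   24.1960531  -13.06025236 128.71880149  81.4903971
  21.62826179 -21.67938726] 19.0333 [-0.00114476  0.00098334  0.1296357 ] [[1.0, -0.002, -0.001], [0.002, 1.0, 0.002], [0.001, -0.002, 1.0]]
wrist handles 13793
slopes deg [-0.27579673 -0.47096362] 107.46294871210831 rect ((-66.14247131347656, 5.522296905517578), (43.67637634277344, 92.26152801513672), 89.97383117675781) zmed 14.169600917095579 [-112.27662237  -16.33678889   94.0801965 ] [-20.00538473  27.33987521 111.79190583]
top handles 0
```

View pics/w5.png

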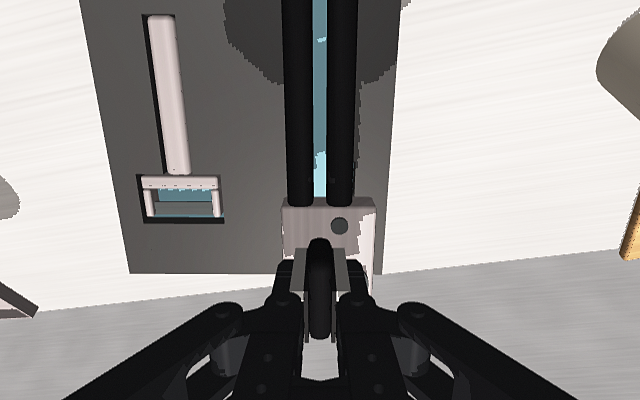

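```bash
python3 - <<'E'
from m import *
from h import *
s=load('w5');S=O+RF@[.045,.048,.012]
g=cv2.cvtColor(s['image'],cv2.COLOR_RGB2GRAY).astype(int)
print(g[190:215,320].tolist());print(g[215,272:292].tolist());print(g[215,366:386].tolist());print(g[100,280:365:2].tolist());print(g[20,280:365:2].tolist())
p=S+RF@[-.0011,.001,.1296]   # TCP
pl=p-.020*n
for u,v in((320,197.5),(320,206),(282,215),(376.5,215),(284,100),(356,100),(282,20),(358,20)):
    print((u,v),((onplane(s,u,v,pl,n)-p)@RF*1e3).round(1), 'foamface',((onplane(s,u,v,S+.014*n,n)-S)@RF*1e3).round(1)[:2])
for nm,u,v in(('far63',200,272.5),('left-148',100,113),('left',115,190),('slot-y right+52',389,100)):
    print(nm,((onplane(s,u,v,S+.014*n,n)-S)@RF*1e3).round(1))
E
```

```text
[209, 209, 209, 210, 211, 219, 168, 84, 68, 71, 70, 72, 73, 71, 72, 70, 88, 108, 120, 136, 140, 139, 139, 137, 137]
[109, 107, 106, 107, 109, 108, 108, 110, 113, 87, 115, 136, 140, 139, 137, 139, 140, 140, 145, 144]
[229, 226, 222, 237, 234, 231, 233, 234, 204, 192, 96, 104, 108, 107, 108, 108, 108, 105, 100, 84]
[94, 96, 46, 13, 13, 19, 18, 21, 21, 21, 23, 22, 21, 19, 15, 12, 0, 126, 121, 124, 123, 123, 125, 59, 10, 15, 17, 18, 20, 23, 23, 21, 21, 21, 18, 17, 16, 7, 59, 56, 63, 96, 94]
[61, 3, 15, 12, 17, 19, 21, 20, 21, 20, 21, 20, 18, 17, 13, 10, 58, 126, 124, 123, 124, 125, 124, 146, 12, 14, 14, 19, 20, 21, 22, 21, 21, 18, 18, 17, 15, 15, 5, 65, 58, 59, 58]
(320, 197.5) [-31.6   0.8 -20. ] foamface [-1.2  2. ]
(320, 206) [-27.6   0.8 -20. ] foamface [5.5 2. ]
(282, 215) [-23.2 -16.5 -20. ] foamface [ 12.7 -26.4]
(376.5, 215) [-23.3  26.5 -20. ] foamface [12.6 44.3]
(284, 100) [-73.7 -14.1 -20. ] foamface [-70.4 -22.4]
(356, 100) [-73.7  15.5 -20. ] foamface [-70.5  26.2]
(282, 20) [-103.3  -13.9  -20. ] foamface [-119.1  -22.2]
(358, 20) [-103.3   15.2  -20. ] foamface [-119.2   25.8]
far63 [ 61.5 -93.   14. ]
left-148 [ -61.7 -148.2   14. ]
left [  -6.8 -147.9   14. ]
slot-y right+52 [-70.5  48.4  14. ]
```

```bash
cat > g6.py <<'E'
from h import *
S=O+RF@[.045,.048,.012];Rt=Rtool(RF,(0,1))
t=np.array([-.0004,-.0008,0]);c=t.copy()
loc=lambda:(env.current_position()-S)@RF
env.move_linear(S+RF@(c+[0,0,.075]),Rt,v=.12);env.sleep(.3)
e=t-loc();c[:2]+=e[:2];print('err',e)
env.move_linear(S+RF@(c+[0,0,.054]),v=.05);env.sleep(.3)
e=t-loc();c[:2]+=e[:2];print('err',e)
f0=env.current_contact_force()@RF
for z in np.arange(.052,.0339,-.0015):
    env.move_linear(S+RF@(c+[0,0,z]),v=.03)
    f=env.current_contact_force()@RF-f0
    print(round(z,4),(loc()*1e3).round(1),f.round(1),(env.current_ft_torque()).round(2))
    if f[2]>18 or np.hypot(*f[:2])>12: break
print(env.current_clock());snap('wrist','w6')
E
python3 g6.py
```

```text
err [-0.00029466 -0.00019436 -0.07560987]
err [ 0.00013682  0.00014901 -0.05424434]
0.052 [-0.6 -0.9 51.9] [ 0.8  0.5 -1.5] [0.18 0.71 0.05]
0.0505 [-0.6 -0.9 50.4] [ 1.3 -0.1 -0.2] [ 0.13  0.63 -0.01]
0.049 [-0.6 -0.9 48.9] [ 0.2  0.5 -1.1] [ 0.17  0.61 -0.03]
0.0475 [-0.6 -0.9 47.4] [ 0.7 -0.7 -0.2] [ 0.19  0.67 -0.01]
0.046 [-0.6 -1.  45.9] [ 1.1 -1.  -0.7] [0.12 0.65 0.03]
0.0445 [-0.5 -1.  44.4] [ 1.  -0.3  0. ] [-0.01  0.66 -0.15]
0.043 [-0.5 -1.  43. ] [ 1.1 -0.3  1.3] [-0.14  0.63 -0.14]
0.0415 [-0.5 -0.9 41.4] [ 0.7 -0.3  0.9] [-0.16  0.6  -0.24]
0.04 [-0.5 -1.  39.8] [ 1.5 -1.   1.2] [-0.21  0.58 -0.2 ]
0.0385 [-0.6 -1.  38.3] [ 1.  -0.2  0.5] [-0.18  0.59 -0.18]
0.037 [-0.6 -0.8 37.2] [ 1.4 -1.6  7.6] [-0.35  0.66 -0.26]
0.0355 [-0.6 -0.8 37.2] [ 1.5 -3.4 27.9] [-0.78  1.02 -0.55]
23.9083
```

View pics/w6.png

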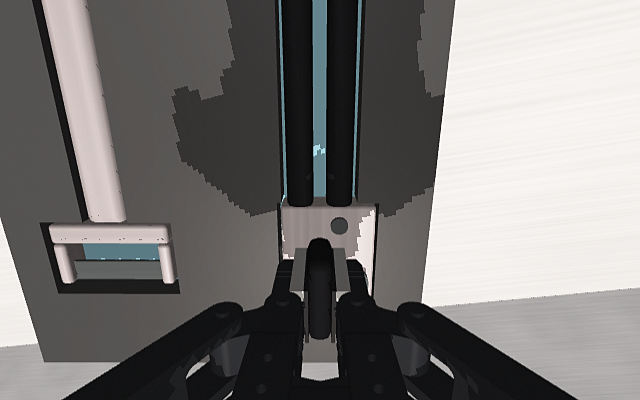

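```bash
cat > g7.py <<'E'
from h import *
S=O+RF@[.045,.048,.012];Rt=Rtool(RF,(0,1));t=np.array([-.0006,-.0009,0])
env.move_linear(S+RF@(t+[0,0,.037]),v=.03)
env.set_gripper(.085);print('w',env.current_width())
env.move_linear(S+RF@(t+[0,0,.10]),v=.15)
env.set_gripper(0,40);env.sleep(.2)
f0=env.current_contact_force()@RF
env.move_linear(S+RF@(t+[0,0,.072]),v=.1)
for z in np.arange(.070,.0625,-.001):
    env.move_linear(S+RF@(t+[-.004,0,z]),v=.03)
    f=env.current_contact_force()@RF-f0
    print(round(z,4),((env.current_position()-S)@RF*1e3).round(1),f.round(1))
    if f[2]>14: break
env.move_linear(S+RF@(t+[0,0,.10]),v=.15)
for z in(.25,.22,.19,.16):
  p=O+RF@[.02,.03,z]
  if env.inverse_kinematics(p,Rt) is not None: break
env.movep(p,Rt);env.set_gripper(.085)
s=snap('wrist','w7');snap('scene','s7');print(env.current_clock(),z)
L=(cloud(s)-S)@RF*1e3
def md(c,nm):
    A=L[c];k=np.linalg.lstsq(np.c_[A[:,:2],np.ones(len(A))],A[:,2],rcond=None)[0];print(nm,len(A),'med z',np.median(A[:,2]).round(2),'slopes',np.degrees(k[:2]).round(2))
x,y,h=L[...,0],L[...,1],L[...,2]
md((h>8)&(h<20)&(x>-120)&(x<50)&(y>-55)&(y<-25),'face (14)')
md((h>8)&(h<20)&(x>-130)&(x<-30)&(abs(abs(y)-9)<2),'handle tops (16)')
md((h>10)&(h<22)&(x>-25)&(x<24)&(y>8)&(y<24),'head top (16)')
md((h>46)&(h<56)&(abs(x)<25)&(abs(y)<8),'key top (52)')
K=L[(h>30)&(h<60)&(abs(x)<30)&(abs(y)<15)];print('key rect',cv2.minAreaRect(K[:,:2].astype(np.float32)))
E
python3 g7.py
```

```text
w 0.0853954190824323
0.07 [-4.6 -0.8 70.5] [ 1.3 -0.9  0.2]
0.069 [-4.4 -0.9 69.1] [ 1.1 -0.1 -0.5]
0.068 [-4.6 -0.9 67.9] [ 1.  -0.5 -0.6]
0.067 [-4.6 -0.8 67.1] [ 1.4 -0.8  1.8]
0.066 [-4.6 -0.8 66.9] [ 1.3 -1.2 16.2]
30.0917 0.25
face (14) 4853 med z 14.18 slopes [ 0.02 -0.14]
handle tops (16) 841 med z 16.0 slopes [ 0.08 -0.28]
head top (16) 681 med z 16.52 slopes [ 3.03 -4.68]
key top (52) 373 med z 51.24 slopes [1.06 1.58]
key rect ((-1.423898696899414, -0.6513586044311523), (35.51953125, 9.759440422058105), 0.645119309425354)
```

View pics/w7.png

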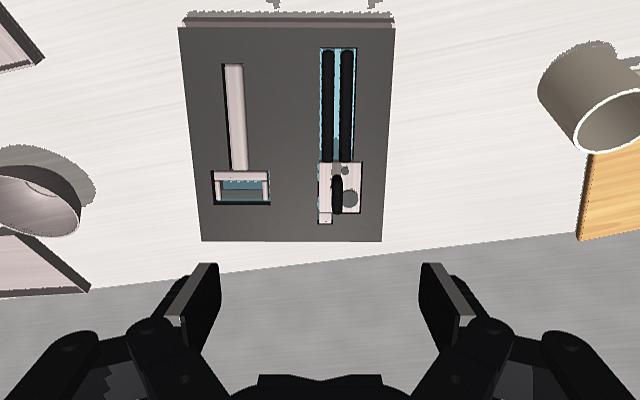

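```bash
python3 -c "
from h import *
print(env.current_contact_force(),env.current_clock());env.job_done()"
```

```text
[-0.43909881  0.31107672 -0.60864884] 30.0917
the job is handed in; nothing more can be done
```

I put the jar in the steel tray and pressed the can opener home in its cut-out, then handed the job in at 30.1 s of the 61 s allowed. It reports no verdict, so what follows is from my own checks.

- **Jar:** I gripped it square to the foam and set it down in the middle of the tray. The close look afterwards showed it upright and let go, with its cap at z ≈ 0.065 m and about 1 mm off centre. I did not look at it again after that.
- **Can opener:** I picked the full-size one by its key and checked that it hung flat in the grip. It went in nose up the slope until a hard stop at about 28 N. After letting go I pressed once more on the key with about 16 N, and it moved no further.
- **Last check of the opener:** The handle tops measured 16.0 mm above the cut-out floor, against 14.2 mm for the foam face (16 and 14 expected). The key was about 1.6 mm from the seat and 0.6° out of line.
- **Readings that disagreed:** The fit to the head's top surface gave slopes of 3° and −4.7°. I put this down to the key and edges being in that patch, because the handle tops read flat within 0.3°.
- **Bystanders:** The peeler looked in place in the last picture. The mug and bowl were partly in view and looked upright. I did not measure any of the three.

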